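# Lock the seed chest with its barrel bolt

## Task

Lock the grey seed chest with the barrel bolt on its top: lift the handle with the red knob up out of its notch, gently slide the bolt across towards the black deck until the handle meets the rubber buffer of the yellow stop, then lower the handle all the way down into the notch there and let go. Do not ram the stop or force the handle down on the metal between the notches, and leave the jar, the dish and the brush where they are.

Things in the scene. Friction and masses are not known exactly. Their poses are not given: they have to be found in the camera images.
- chest: Grey seed chest, 140 x 240 x 85 mm, fixed to the table. Origin: centre of its underside; x to its back, y to its left, z up. Flat top: aluminium lid (left), black fixed deck (right, y < -36 mm). On top a barrel bolt, its rod along the chest's y, the handle to the front (-x). The bolt locks by sliding to -y. First notch at y = 85 mm; both notches are some 5 mm wider than the handle's stem.
- bolt_axis (a point): Point on the bolt's axis at the first notch, where the handle's stem meets the axis while the bolt is drawn back (chest frame: x = 20, y = 85, z = 117 mm); fixed to the chest, same axes as the chest.
- wall_top (a point): Top of the dark wall (continued by a yellow one) in front of the rod between the notches: at x = 3 to -6, z = 125 mm of the chest. The handle must be up by at least 0.7 rad to pass over it; lowered between the notches it lies on it at 0.35 to 0.6 rad, where a push on the ball bears 3 to 4 times as hard on the wall. A dark bracket closes the first notch's left.
- staple (a point): Centre of the dark staple on the black deck that the rod's tip enters (chest x = 20, y = -52, z = 117 mm). Left of it stands the yellow stop, a bracket at chest x = -6 to 34, up to z = 139 mm. It is adjustable along y and set anew each time; its place is not measured and must be seen or felt.
- bolt (a joint): Bolt travel in m: about 0 in the first notch, growing to the chest's -y (locking). Friction 2 N. The second notch is at 0.051 to 0.087, wherever the yellow stop was set: there the stem meets the stop's rubber buffer, a spring of 2.5 N/mm that yields 3.5 mm, then the stop is rigid. With the stem touching the buffer, or pressing it in, the handle is over the second notch.
- lever: The handle: steel stem 8 mm thick, square to the bolt's axis, with a red ball 22 mm across at its end. Origin on the bolt's axis; travels with the bolt. Ball centre at x = -61, y = 0, z = 11 mm of its own frame (62 mm from the axis). It turns about its y axis, the bolt's axis. Light (under 0.1 kg); it tends to fall back down if let go, unless it is pressed against the buffer.
- knob (a point): Centre of the red ball, 22 mm across. Down in a notch it lies about 43 mm above the chest's top, 62 mm in front of the bolt's axis; it can be pinched from above along the chest's y.
- handle (a joint): Handle angle in rad: 0 fully down (stem 0.175 rad above level, pointing to the chest's front), growing as it is lifted; ends at 1.35 (nearly upright).
- jar: Bystander: sample jar with a red lid, 60 mm across, 78 mm tall; origin under its centre.
- dish: Bystander: clear petri dish with seeds, 90 mm across, 15 mm tall; origin under its centre.
- brush: Bystander: flat brush with wooden handle, 35 x 171 x 16 mm, lying along its y; origin under its centre.

How it is judged:
On the way, in this order (a step that is already met when the one before it is completed fails the run):
1. the handle is lifted out of the first notch, the bolt still drawn back (value of joint handle above 0.7 rad and value of joint bolt below 0.02 m), for 0.1 s.
2. the bolt is slid across with the handle up (value of joint bolt above 0.043 m and value of joint handle above 0.3 rad), for 0.1 s.
At the end, for the whole second after the job is handed in: the bolt is thrown (travel over 45 mm) with its handle fully down in the second notch (within 0.12 rad), at rest and let go (value of joint bolt above 0.045 m and value of joint handle below 0.12 rad and velocity of joint bolt between -0.01 and 0.01 m/s and contact force between the fingers and lever below 0.1 N); the robot touches nothing.
It fails at once if the handle is rammed against the stop, brackets or walls (over 25 N) (contact force between lever and chest above 25 N).
It fails at once if the jar, dish or brush is disturbed (moved over 20 mm) (distance of any of jar, dish, brush from where it was at the start of the episode above 0.02 m).
It also fails if it takes over 45 s, if anything falls off the work surface, if the arm or the gripper's body presses on something with over 40 N, if the wrist force passes 120 N, or if a joint passes its speed limit or range.

## Robot

A 6-joint arm with a two-finger parallel gripper is mounted at the origin on a cart in front of the work surface, level with it; the furniture and walls round the work are solid. World frame = base frame: x ahead of the robot, y to its left, z up, the work surface at z = 0. Lengths are in m, angles in rad, forces in N, time in s.
With the tool pointing down it reaches from about 0.35 to 0.85 m from the base axis. Payload 8.1 kg.
Tool frame: the origin (TCP) lies at the very end of the fingers, on their centre line; the grasp point (between the pads) lies 19 mm behind it (robot.grip_depth is the distance from the TCP to the grasp point, in m); z points along the fingers, y is the line along which they close (so a half turn about z gives the same grasp; the last joint's range is limited). The gripper opens to 93 mm and grips with 3 to 60 N. Pads are 15 mm wide; open, the fingers measure 128 mm over their backs; the gripper's body (75 mm by 188 mm) begins 65 mm behind the grasp point.
Start: joints at [1.091, 0.13, 1.488, -0, 1.523, -0.085], TCP at [0.231, 0.554, 0.219] pointing down, gripper open.
Joint ranges: [-2.96, 2.96], [-0.89, 2.26], [0.02, 2.5], [-1.34, 4.48], [0, 2.73], [-2.66, 2.66]. Speed limits (rad/s): [2.39, 2.39, 2.79, 3.14, 3.14, 3.14].

## Interface

Orientations are given as a rotation vector (axis times angle).
In Python, from plant import robot gives the robot as it stands. The module is installed in compiled form; this text tells all that it offers.
- The arm moves only by the shell command python3 -m jog 'ROWS' [FORCE]. ROWS is JSON, a list that holds one entry, the list of rows, each a list of 7 numbers: the turn, a rotation vector about the tool's x, y, z in degrees, then the shift along the tool's x, y, z in cm, then the finger opening in cm, from 0 to 9.3. A call has 1 to 5 rows; each row shifts and turns the commanded pose from where the row before left it, along the tool's axes as they then stand; what a row does not reach is not made up. A row lasts 1/12 s, in which the tool goes at most 41.7 mm and 7.16 degrees, less where a joint would pass 70% of its speed; a pose out of reach is approached as far as the arm can. A call is refused whole if a number of a shift passes 4.17 or a number of a turn 7.16, either way. A call with a gripper value outside its range is refused whole. The fingers move at their own pace and stop on an object; FORCE is the grip in N (left out, the last holds). Time passes only in rows, so rows that do not move let the fingers close. It gives the time, the measured TCP pose, the force and the opening at its end, in the units of the state.
- robot.read_state(): the state, without advancing time (a new reading comes with each control period).
- robot.read_camera(name): name is "side" or "top"; returns a dict with "img" (400x640x3 uint8, red, green, blue), "fx", "fy", "cx", "cy" (pixels), "extrinsics" (4x4, takes a point from camera to world coordinates). Camera axes: x right, y up, looking along -z (the intrinsics and any distortion apply to the point x, -y, -z); pixel columns grow to the right and rows downward; lengths in m; the calibration is good to about 2 mm. A picture is of the moment at which its call begins. There is no depth.
- robot.close_job(): hands the job in, once; it reports no verdict.
Trained networks look in a picture, given as the dict that the camera call returned (one of the last four; its "shot" number tells which), for a name from the list of things; names that differ only in an ending like _2 or _b are one class to them, and where a whole thing is asked for, a point or a joint stands for the part that bears it (a point fixed in the world has none). Each returns a list of dicts, best first, with "confidence" (0 to 1); they miss things now and then, are a little off and sometimes report something else, mostly with a low value. They report only what shows in the picture. A call takes as long as a camera call.
- robot.masks_of(picture, label): "pixels" (400x640 bool, what is visible of it) and "point" ([column, row] in pixels, amid what is visible of it).
- robot.pinpoint(picture, label): "point" ([column, row] in pixels: a listed point, or the origin of a listed thing).
The state is a dict: "t": time; "q": joint angles; "dq": joint speeds; "joint_torque": joint torques, N m; "tool_pos": TCP position; "orientation": TCP orientation; "force": force on the tool from outside, world axes, zero at the start; "wrist_torque": the same for the moment, N m; "opening": finger opening in m.
Only numpy, scipy, OpenCV 4.12 (cv2) and the standard library are available. Lean on these libraries where they do the work, as an engineer would, in place of code of your own. Each camera call takes 0.05 s, during which the arm holds its last target. There are 200 camera calls.

## Working session

There is one attempt and no reset: what is moved stays moved. The work goes in short steps, Python scripts to look and compute and a shell command to move; the robot and the scene stay as the last step left them, time stands still between calls to the robot, and variables do not carry over. Pictures are saved under pics/ and viewed, on a budget of 10 in all, crops included, one or two more only if the job needs it, and the job is handed in when it is done.

```bash
mkdir -p pics
cat > h.py <<'E'
import numpy as np, cv2
from plant import robot
from scipy.spatial.transform import Rotation as R
def ray(c,p):
    E=np.array(c["extrinsics"]); d=np.array([(p[0]-c["cx"])/c["fx"],-(p[1]-c["cy"])/c["fy"],-1.])
    return E[:3,3],E[:3,:3]@d/np.linalg.norm(d)
def proj(c,X):
    E=np.array(c["extrinsics"]); v=E[:3,:3].T@(np.array(X)-E[:3,3])
    return np.array([c["cx"]+c["fx"]*v[0]/-v[2], c["cy"]-c["fy"]*v[1]/-v[2]])
def tri(rs):
    A=sum(np.eye(3)-np.outer(d,d) for o,d in rs); b=sum((np.eye(3)-np.outer(d,d))@o for o,d in rs)
    X=np.linalg.solve(A,b); return X,[np.linalg.norm((np.eye(3)-np.outer(d,d))@(X-o))*1e3 for o,d in rs]
E
python3 - <<'E'
from h import *
np.set_printoptions(precision=4,suppress=True)
cs={n:robot.read_camera(n) for n in("side","top")}
for n,c in cs.items():
    cv2.imwrite(f"pics/a_{n}.png",c["img"][:,:,::-1]); print(n,{k:v for k,v in c.items() if k not in("img",)})
for l in["chest","bolt_axis","wall_top","staple","knob","lever","jar","dish","brush"]:
    rs=[]
    for n,c in cs.items():
        r=robot.pinpoint(c,l)
        if r: rs.append(ray(c,r[0]["point"])); print(l,n,np.round(r[0]["point"],1),round(r[0]["confidence"],2))
    if len(rs)==2: print("   ",*tri(rs))
s=robot.read_state(); print(s)
E
```

```text
side {'fx': 387.7776738948346, 'fy': 387.7776738948346, 'cx': 316.28104119651323, 'cy': 199.29529707789183, 'extrinsics': array([[-0.9878,  0.1048, -0.1149,  0.4497],
       [-0.1554, -0.6581,  0.7367,  0.6751],
       [ 0.0016,  0.7456,  0.6664,  0.6686],
       [ 0.    ,  0.    ,  0.    ,  1.    ]]), 'shot': 1}
top {'fx': 507.5983413688361, 'fy': 507.5983413688361, 'cx': 313.50383645178596, 'cy': 206.7217088248163, 'extrinsics': array([[-0.0154,  0.9976, -0.068 ,  0.4632],
       [-0.9999, -0.0157, -0.0044,  0.075 ],
       [-0.0055,  0.0679,  0.9977,  1.2124],
       [ 0.    ,  0.    ,  0.    ,  1.    ]]), 'shot': 2}
chest side [275.4 276.3] 0.7
chest top [271.8 180. ] 0.81
    [ 0.6146  0.181  -0.0141] [np.float64(1.1247704968437964), np.float64(1.1247704968437038)]
bolt_axis side [238.5 263.1] 0.61
bolt_axis top [270.1 180.2] 0.69
    [0.6453 0.192  0.0393] [np.float64(40.09317045365799), np.float64(40.09317045365825)]
wall_top side [252.3 257.4] 0.62
wall_top top [238.9 165.1] 0.81
    [0.6332 0.2412 0.1172] [np.float64(2.0708508245475192), np.float64(2.070850824547741)]
staple
[... 403 characters left out ...]
017 ] [np.float64(2.161405096472085), np.float64(2.16140509647205)]
dish side [376.8 207.1] 0.62
dish top [376.3 265. ] 0.74
    [ 0.4065 -0.0675 -0.0079] [np.float64(2.0373764259768232), np.float64(2.0373764259768654)]
brush top [292.7 268.8] 0.85
{'t': 1.0, 'q': array([ 1.0906,  0.1304,  1.4882, -0.    ,  1.523 , -0.0854]), 'dq': array([ 0.0005,  0.0008, -0.0007, -0.0003,  0.0005, -0.0002]), 'joint_torque': array([ -0.0008, -55.9777, -49.2073,   0.0766,   0.0229,   0.    ]), 'tool_pos': array([0.2308, 0.5539, 0.2187]), 'orientation': array([0.6161, 3.0805, 0.0001]), 'force': array([0.349 , 0.1027, 0.4279]), 'wrist_torque': array([-0.0332, -0.027 ,  0.0207]), 'opening': 0.09308573172373465}
```

Run:
```python
import cv2,numpy as np
a=cv2.imread("pics/a_side.png")[180:330,180:380];b=cv2.imread("pics/a_top.png")[110:260,180:380]
cv2.imwrite("pics/b.png",cv2.resize(np.vstack([a,b]),None,fx=2,fy=2,interpolation=cv2.INTER_CUBIC)) if 0 else cv2.imwrite("pics/b.png",np.vstack([cv2.resize(x,(800,600),interpolation=cv2.INTER_CUBIC)[::1] for x in(a,)]))
cv2.imwrite("pics/c.png",cv2.resize(b,(800,600),interpolation=cv2.INTER_CUBIC))
```

```text
(no output)
```

View pics/b.png

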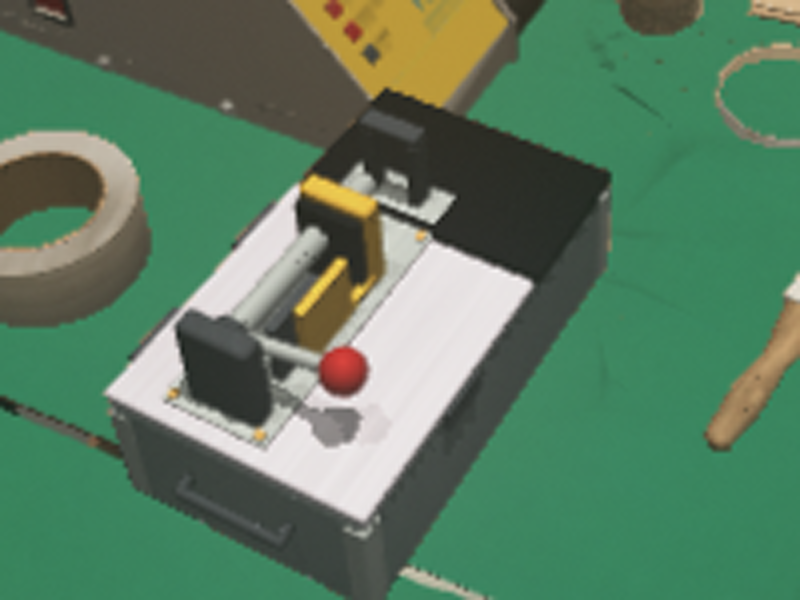

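View pics/c.png

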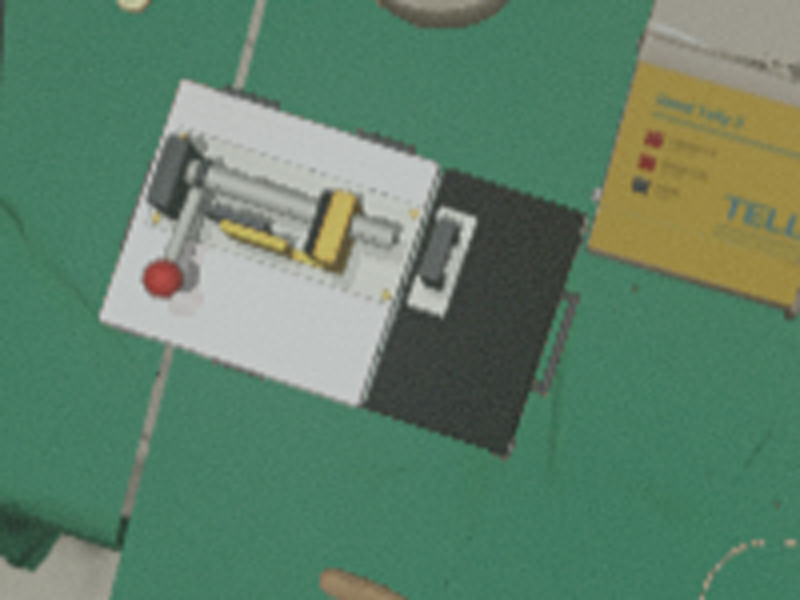

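The pictures show the chest yawed clockwise as seen from above, lid corners in the top image at raw (226,130), (206,190), (307,224) and (326,163). The red ball is at the left and its handle is down in the notch. The yellow stop with its black buffer face is at about top raw (260,165). Next I fit the chest pose and locate the stop.

```bash
cat > fit.py <<'E'
from h import *
from scipy.optimize import least_squares
np.set_printoptions(precision=4,suppress=True)
T=robot.read_camera("top");S=robot.read_camera("side")
f=lambda cx,cy:(180+cx/4,110+cy/4); g=lambda cx,cy:(180+cx/4,180+cy/4)
obs=[(T,f(185,80),(70,120,85)),(T,f(103,320),(-70,120,85)),(T,f(510,457),(-70,-120,85)),(T,f(585,212),(70,-120,85)),(T,f(163,279),(-41,85,128)),
(S,g(107,395),(70,120,85)),(S,g(365,522),(-70,120,85)),(S,g(610,175),(-70,-120,85)),(S,g(388,88),(70,-120,85)),(S,g(344,371),(-41,85,128))]
def W(p,X): return R.from_euler("z",p[3]).apply(np.array(X)/1e3)+p[:3]
r=least_squares(lambda p:np.concatenate([proj(c,W(p,X))-u for c,u,X in obs]),[.61,.18,0,-.3],loss="soft_l1")
p=r.x; print("pose",p,"deg",np.degrees(p[3])); print((r.fun.reshape(-1,2)))
Rz=R.from_euler("z",p[3])
def inplane(c,u,axis,val): # chest coords where the ray meets chest-plane
    o,d=ray(c,u); o=Rz.inv().apply(o-p[:3]);d=Rz.inv().apply(d); return (o+d*(val/1e3-o[axis])/d[axis])*1e3
print("stop yellow top, top cam (z=139):",[inplane(T,f(*u),2,139) for u in[(330,190),(358,193),(343,270),(316,257)]])
print("black buffer top:",[inplane(T,f(*u),2,137) for u in[(319,190),(305,250)]])
print("side yellow top corners z139:",[inplane(S,g(*u),2,139) for u in[(300,185),(318,177),(384,205),(368,217)]])
print("rod tip",inplane(T,f(395,235),2,117))
for n,X in dict(knob=(-41,85,128),axis=(20,85,117),staple=(20,-52,117)).items(): print(n,W(p,X))
np.save("pose.npy",p)
E
python3 fit.py
```

```text
pose [ 0.6101  0.1849 -0.0037 -0.334 ] deg -19.135338799679413
[[-0.4299  0.6592]
 [-0.1723 -0.7403]
 [-0.2717 -1.475 ]
 [ 0.55    0.5899]
 [ 0.187  -0.1809]
 [ 0.4857  0.075 ]
 [-0.2556 -0.2387]
 [ 0.2293 -0.9586]
 [ 0.0314 -0.0637]
 [ 0.0807  1.1313]]
stop yellow top, top cam (z=139): [array([ 31.2199,  13.4   , 139.    ]), array([ 34.3703,  -1.369 , 139.    ]), array([ -7.4592,  -6.9833, 139.    ]), array([ -5.3471,   8.961 , 139.    ])]
black buffer top: [array([ 29.6238,  19.3172, 137.    ]), array([ -3.4335,  16.067 , 137.    ])]
side yellow top corners z139: [array([ 34.7877,   7.3698, 139.    ]), array([ 30.2343,  -1.1473, 139.    ]), array([ -7.7301,  -0.4786, 139.    ]), array([ -5.2855,   9.5929, 139.    ])]
rod tip [ 21.5682 -24.8474 117.    ]
knob [0.5992 0.2787 0.1243]
axis [0.6569 0.2587 0.1133]
staple [0.612  0.1293 0.1133]
```

```bash
python3 -m jog '[[[0,0,-3.5,0,0,0,5],[0,0,0,-3.9,-1.23,0,5],[0,0,0,-3.9,-1.23,0,5],[0,0,0,-3.9,-1.23,0,5],[0,0,0,-3.9,-1.23,0,5]]]' 10; python3 -m jog '[[[0,0,0,-3.9,-1.23,0,5],[0,0,0,-3.9,-1.23,0,5],[0,0,0,-3.9,-1.23,0,5],[0,0,0,-3.9,-1.23,0,5],[0,0,0,-3.0,-0.95,0,5]]]'
cat > go.py <<'E'
from h import *
import sys
np.set_printoptions(precision=2,suppress=True)
s=robot.read_state(); Rt=R.from_rotvec(s["orientation"]); p=np.load("pose.npy")
print("t",s["t"],"tool z",Rt.apply([0,0,1]),"tool y deg",np.degrees(np.arctan2(*Rt.apply([0,1,0])[1::-1])))
print("grasp pt in chest mm",(R.from_euler("z",p[3]).inv().apply(Rt.apply([0,0,-.019])+s["tool_pos"]-[p[0],p[1],0])*1e3))
print("force chest",R.from_euler("z",p[3]).inv().apply(s["force"]),"open",s["opening"]*1e3)
E
python3 go.py
```

```text
t: 1.52
tool_pos: [0.363, 0.4553, 0.2187]
orientation: [0.52, 3.098, 0.0]
force: [-0.1, 0.5, 0.2]
opening: 0.0641
t: 1.93
tool_pos: [0.5208, 0.3375, 0.2187]
orientation: [0.524, 3.097, -0.0]
force: [-0.3, 0.0, 0.3]
opening: 0.0503
t 1.9333 tool z [ 0. -0. -1.] tool y deg 70.80175927759474
grasp pt in chest mm [-134.38  114.87  237.72]
force chest [-0.28 -0.09  0.35] open 50.27507010009626
```

```bash
python3 -m jog '[[[0,0,0,-3,-0.9,0,5],[0,0,0,-3,-0.9,0,5],[0,0,0,-3,-1,1,5],[0,0,0,0,0,3,5],[0,0,0,0,0,0,5]]]' >/dev/null; python3 go.py
python3 - <<'E'
from h import *
np.set_printoptions(precision=4,suppress=True)
cs={n:robot.read_camera(n) for n in("side","top")}
for n,c in cs.items():
    m=robot.masks_of(c,"knob"); k=robot.pinpoint(c,"knob"); print(n,[(x["confidence"],x["point"]) for x in k[:1]])
    hsv=cv2.cvtColor(c["img"],cv2.COLOR_RGB2HSV); r=((hsv[...,0]<6)|(hsv[...,0]>174))&(hsv[...,1]>170)&(hsv[...,2]>80); r[:, :200]=0; r[:,300:]=0; r[:150]=0
    ys,xs=np.nonzero(r); print("red",len(xs),xs.mean() if len(xs) else 0,ys.mean() if len(xs) else 0, ray(c,(xs.mean(),ys.mean())) if len(xs) else 0)
a=cs["side"]["img"][180:330,180:380,::-1]; b=cs["top"]["img"][110:260,180:380,::-1]
cv2.imwrite("pics/d.png",np.hstack([cv2.resize(x,(400,300),interpolation=cv2.INTER_CUBIC) for x in(a,b)]))
E
```

```text
t 2.35 tool z [-0.01 -0.   -1.  ] tool y deg 70.70979634552144
grasp pt in chest mm [-47.54  85.6  191.54]
force chest [-2.49  0.16 -2.08] open 50.04984654722987
side [(0.45, [268.3, 273.2])]
red 5 263.8 269.4 (array([0.4497, 0.6751, 0.6686]), array([ 0.224 , -0.582 , -0.7817]))
top []
red 0 0 0 0
```

View pics/d.png

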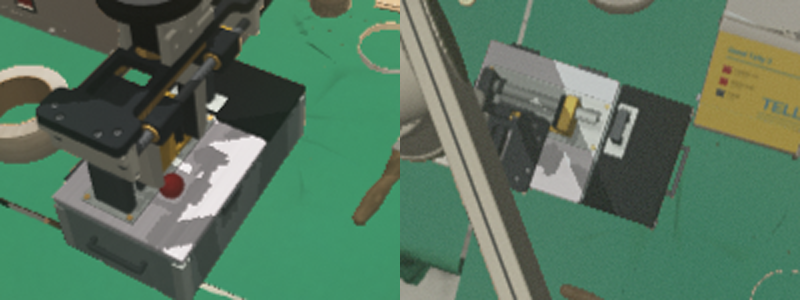

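The side view shows the fingers above the handle and the ball still at raw (266,272.5). The top view is blocked by the arm. I triangulate the ball from my own pixels with z held at 128 mm.

Run:
```python
from h import *
np.set_printoptions(precision=4,suppress=True)
T=robot.read_camera("top");S=robot.read_camera("side");p=np.load("pose.npy")
i=lambda X:R.from_euler("z",p[3]).inv().apply(X-np.array([p[0],p[1],0]))*1e3
for n,c in(("side",S),("top",T)):
    im=cv2.imread(f"pics/a_{n}.png"); h=cv2.cvtColor(im,cv2.COLOR_BGR2HSV)
    r=(((h[...,0]<8)|(h[...,0]>172))&(h[...,1]>150)&(h[...,2]>60)).astype(np.uint8); k,l,st,ce=cv2.connectedComponentsWithStats(r)
    u=min((x for x in range(1,k) if st[x,4]>20),key=lambda x:abs(ce[x]-np.array([(266,272.7),(220.7,179.7)][n=="top"])).sum())
    print(n,ce[u],st[u]); q=ray(c,ce[u]); o,d=q; print(i(o+d*(.128-o[2])/d[2]))
    if n=="side": q0=q
    else: X,e=tri([q0,q]); print(i(X),e)
```

```text
side [265.1705 271.625 ] [260 267  11  10  88]
[-38.7773  83.9227 128.    ]
top [219.5517 178.9655] [217 176   7   7  29]
[-40.9071  87.4519 128.    ]
[-41.0768  86.5315 132.3757] [np.float64(0.09091939907858615), np.float64(0.09091939907854625)]
```

```bash
python3 go.py; python3 -m jog '[[[0,0,0,0,0,2,5],[0,0,0,0,0,2,5],[0,0,0,0,0,1.5,5],[0,0,0,0,0,0,5],[0,0,0,0,0,0,5]]]' >/dev/null; python3 go.py
```

```text
t 2.75 tool z [ 0.  0. -1.] tool y deg 70.95024371503673
grasp pt in chest mm [-47.47  89.42 199.46]
force chest [-0.93 -0.46  0.13] open 50.15930556906757
t 3.1667 tool z [-0. -0. -1.] tool y deg 70.9092855113726
grasp pt in chest mm [-47.97  88.33 142.43]
force chest [ 0.13  0.3  -0.3 ] open 50.21296471211422
```

```bash
python3 -m jog '[[[0,0,0,-0.6,-0.2,0,5],[0,0,0,0,0,1.2,5],[0,0,0,0,0,0,2],[0,0,0,0,0,0,2],[0,0,0,0,0,0,1]]]' 8 >/dev/null; python3 -m jog '[[[0,0,0,0,0,0,1],[0,0,0,0,0,0,1],[0,0,0,0,0,0,1]]]' >/dev/null; python3 go.py
python3 - <<'E'
from h import *
c=robot.read_camera("side"); cv2.imwrite("pics/e.png",cv2.resize(c["img"][200:310,180:330,::-1],(600,440),interpolation=cv2.INTER_CUBIC))
E
```

```text
t 3.8333 tool z [ 0. -0. -1.] tool y deg 70.87752081004291
grasp pt in chest mm [-41.18  86.32 130.95]
force chest [-0.09 -2.5   0.48] open 21.13697197094247
```

View pics/e.png

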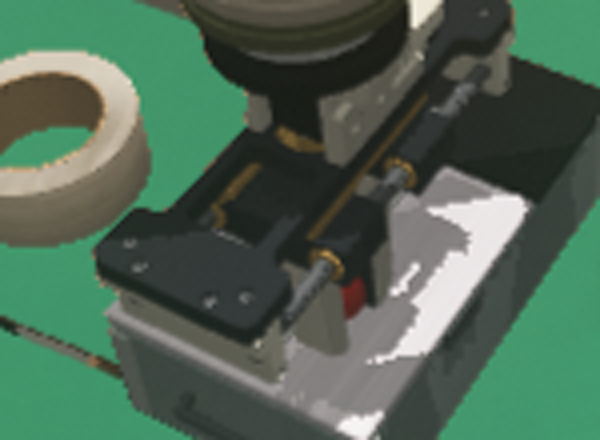

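The side view shows the red ball between the fingers. The opening of 21 mm matches the 22 mm ball. I lift along the arc about the bolt's axis, easing 1 mm in -y.

```bash
python3 -m jog '[[[0,0,0,0,-0.1,0,1],[0,0,0,-0.15,0,-0.55,1],[0,0,0,-0.15,0,-0.55,1],[0,0,0,-0.25,0,-0.53,1],[0,0,0,-0.26,0,-0.53,1]]]' 10 >/dev/null; python3 go.py
```

```text
t 4.3 tool z [ 0. -0. -1.] tool y deg 70.88307310138615
grasp pt in chest mm [-32.93  85.39 153.04]
force chest [ 0.78 -0.57 -1.38] open 20.973185846103192
```

```bash
python3 -m jog '[[[0,0,0,-0.35,0,-0.47,1],[0,0,0,-0.36,0,-0.47,1],[0,0,0,-0.41,0,-0.38,1],[0,0,0,-0.41,0,-0.37,1],[0,0,0,-0.47,0,-0.3,1]]]' >/dev/null; python3 go.py;  python3 -m jog '[[[0,0,0,-0.48,0,-0.3,1],[0,0,0,0,0,0,1],[0,0,0,0,0,0,1]]]' >/dev/null; python3 go.py
python3 - <<'E'
from h import *
c=robot.read_camera("side"); d=robot.read_camera("top")
cv2.imwrite("pics/f.png",np.hstack([cv2.resize(c["img"][190:300,180:330,::-1],(450,330),interpolation=cv2.INTER_CUBIC),cv2.resize(d["img"][120:230,195:310,::-1],(345,330),interpolation=cv2.INTER_CUBIC)]))
E
```

```text
t 4.7167 tool z [ 0.  0. -1.] tool y deg 70.88064970374027
grasp pt in chest mm [-12.77  85.42 172.78]
force chest [-2.87 -0.91  2.55] open 21.36417780826403
t 4.9667 tool z [ 0.  0. -1.] tool y deg 70.85616321595025
grasp pt in chest mm [ -7.94  85.41 175.39]
force chest [-1.65 -0.65  2.45] open 20.855467842688693
```

View pics/f.png

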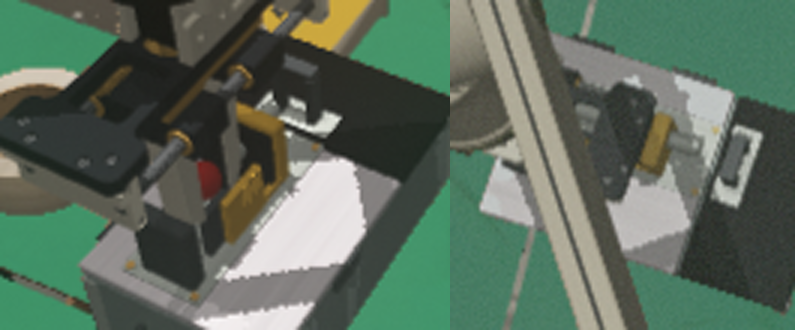

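The side view shows the ball lifted and held at about raw (249,250), above the wall. Now I slide, fast only within the known free 45 mm.

```bash
python3 -m jog '[[[0,0,0,0,-0.6,0,1],[0,0,0,0,-0.8,0,1],[0,0,0,0,-0.8,0,1],[0,0,0,0,-0.8,0,1],[0,0,0,0,-0.8,0,1]]]' 15 >/dev/null; python3 go.py;  python3 -m jog '[[[0,0,0,0,-0.4,0,1],[0,0,0,0,-0.3,0,1],[0,0,0,0,-0.1,0,1],[0,0,0,0,-0.1,0,1],[0,0,0,0,-0.1,0,1]]]' >/dev/null; python3 go.py
```

```text
t 5.4833 tool z [ 0.  0. -1.] tool y deg 70.87721704686625
grasp pt in chest mm [ -8.5   46.53 175.21]
force chest [-1.2   2.13  0.21] open 20.902806157076125
t 5.9 tool z [ 0.  0. -1.] tool y deg 70.88373451247304
grasp pt in chest mm [ -8.37  37.51 175.24]
force chest [-1.47  1.86  1.99] open 20.914493077515175
```

```bash
python3 -m jog '[[[0,0,0,0,-0.1,0,1],[0,0,0,0,-0.1,0,1],[0,0,0,0,-0.1,0,1],[0,0,0,0,-0.1,0,1],[0,0,0,0,-0.1,0,1]]]' >/dev/null; python3 go.py
```

```text
t 6.3167 tool z [-0.  0. -1.] tool y deg 70.88894468827645
grasp pt in chest mm [ -8.44  32.45 175.2 ]
force chest [-3.14  2.18  3.46] open 20.962098835236763
```

```bash
python3 -m jog '[[[0,0,0,0,-0.1,0,1],[0,0,0,0,-0.1,0,1],[0,0,0,0,-0.1,0,1]]]' >/dev/null; python3 go.py
```

```text
t 6.5667 tool z [ 0.  0. -1.] tool y deg 70.88200303412117
grasp pt in chest mm [ -8.38  29.34 175.21]
force chest [-1.75  1.31  4.02] open 20.78483870182087
```

```bash
python3 -m jog '[[[0,0,0,0,-0.1,0,1],[0,0,0,0,-0.1,0,1]]]' >/dev/null; python3 go.py|tail -2
```

```text
grasp pt in chest mm [ -8.38  27.34 175.21]
force chest [-2.6   2.18  4.73] open 20.930270577951084
```

```bash
python3 -m jog '[[[0,0,0,0,-0.1,0,1],[0,0,0,0,-0.1,0,1]]]' >/dev/null; python3 go.py|tail -2
```

```text
grasp pt in chest mm [ -8.37  25.32 175.2 ]
force chest [-2.63  1.91  4.22] open 20.55804392439153
```

```bash
python3 -m jog '[[[0,0,0,0,-0.1,0,1],[0,0,0,0,-0.1,0,1]]]' >/dev/null; python3 go.py|tail -2
```

```text
grasp pt in chest mm [ -8.35  23.34 175.24]
force chest [-2.78  1.44  4.1 ] open 20.76893049788633
```

```bash
python3 -m jog '[[[0,0,0,0,-0.1,0,1],[0,0,0,0,-0.05,0,1]]]' >/dev/null; python3 go.py|tail -2
```

```text
grasp pt in chest mm [ -8.36  21.77 175.22]
force chest [-3.72  2.35  3.72] open 20.754711445244556
```

```bash
python3 -m jog '[[[0,0,0,0,-0.1,0,1],[0,0,0,0,-0.05,0,1]]]' >/dev/null; python3 go.py|tail -2
```

```text
grasp pt in chest mm [ -8.36  20.41 175.23]
force chest [-3.43  2.19  4.41] open 21.011767607278095
```

```bash
python3 -m jog '[[[0,0,0,0,-0.1,0,1],[0,0,0,0,0,0,1]]]' >/dev/null; python3 go.py|tail -2
```

```text
grasp pt in chest mm [ -8.32  19.61 175.24]
force chest [-3.1   3.79  3.81] open 20.74195288859542
```

```bash
python3 -m jog '[[[0,0,0,0,-0.08,0,1],[0,0,0,0,0,0,1]]]' >/dev/null; python3 go.py|tail -2
```

```text
grasp pt in chest mm [ -8.36  19.03 175.23]
force chest [-1.71  4.79  3.2 ] open 20.603872251079725
```

```bash
python3 -m jog '[[[0,0,0,0,-0.06,0,1],[0,0,0,0,0,0,1]]]' >/dev/null; python3 go.py|tail -2; python3 -m jog '[[[0,0,0,0.48,0,0.3,1],[0,0,0,0.47,0,0.3,1],[0,0,0,0.2,0,0.18,1],[0,0,0,0.21,0,0.19,1],[0,0,0,0,0,0,1]]]' >/dev/null; python3 go.py|tail -2
```

```text
grasp pt in chest mm [ -8.39  18.68 175.24]
force chest [-2.79  5.75  3.57] open 20.710133665073613
grasp pt in chest mm [-22.21  18.62 164.88]
force chest [-1.67  6.19  0.7 ] open 21.187951247841884
```

```bash
python3 -m jog '[[[0,0,0,0.2,0,0.19,1],[0,0,0,0.2,0,0.19,1],[0,0,0,0,0,0,1]]]' >/dev/null; python3 go.py|tail -2
```

```text
grasp pt in chest mm [-25.93  18.56 161.02]
force chest [0.91 6.93 0.16] open 20.900113024669466
```

```bash
python3 -m jog '[[[0,0,0,0.18,0,0.23,1],[0,0,0,0.18,0,0.24,1],[0,0,0,0,0,0,1]]]' >/dev/null; python3 go.py|tail -2
```

```text
grasp pt in chest mm [-29.59  18.51 156.26]
force chest [0.9  7.26 0.3 ] open 21.257478913790496
```

```bash
python3 -m jog '[[[0,0,0,0.17,0,0.23,1],[0,0,0,0.13,0,0.26,1],[0,0,0,0,0,0,1]]]' >/dev/null; python3 go.py|tail -2
```

```text
grasp pt in chest mm [-32.65  18.52 151.34]
force chest [-0.18  6.83  1.09] open 20.811068051384865
```

```bash
python3 -m jog '[[[0,0,0,0.13,0,0.27,1],[0,0,0,0.13,0,0.27,1],[0,0,0,0,0,0,1]]]' >/dev/null; python3 go.py|tail -2
```

```text
grasp pt in chest mm [-35.24  18.46 145.84]
force chest [0.08 6.47 0.71] open 20.7853994679531
```

```bash
python3 -m jog '[[[0,0,0,0.12,0,0.27,1],[0,0,0,0.1,0,0.27,1],[0,0,0,0.08,0,0.27,1],[0,0,0,0,0,0,1]]]' >/dev/null; python3 go.py|tail -2
```

```text
grasp pt in chest mm [-38.13  18.47 137.72]
force chest [0.27 7.19 0.32] open 20.962535835823356
```

```bash
python3 -m jog '[[[0,0,0,0.08,0.05,0.25,1],[0,0,0,0.06,0.05,0.2,1],[0,0,0,0.06,0,0.2,1],[0,0,0,0,0,0,1]]]' >/dev/null; python3 go.py|tail -2
```

```text
grasp pt in chest mm [-39.88  18.78 131.35]
force chest [2.6  4.09 0.28] open 20.836192713022175
```

```bash
python3 -m jog '[[[0,0,0,0.1,0.05,0.1,1],[0,0,0,0,0.05,0.05,1],[0,0,0,0,0,0,1]]]' >/dev/null; python3 go.py|tail -2
```

```text
grasp pt in chest mm [-40.17  19.55 130.61]
force chest [ 4.23  1.71 -0.98] open 20.927476811415794
```

```bash
python3 -m jog '[[[0,0,0,0,0,0.1,1],[0,0,0,0,0,0,1],[0,0,0,0,0,0,4],[0,0,0,0,0,0,5],[0,0,0,0,0,0,5]]]' >/dev/null; python3 go.py|tail -2;  python3 -m jog '[[[0,0,0,0,0,-1,5],[0,0,0,0,0,-2,5],[0,0,0,0,0,-3,5],[0,0,0,0,0,-3,5],[0,0,0,2,0,-2,5]]]' >/dev/null;  python3 -m jog '[[[0,0,0,4,0,0,5],[0,0,0,4,0,0,5],[0,0,0,4,0,0,5],[0,0,0,4,0,0,5],[0,0,0,0,0,0,5]]]' >/dev/null; python3 go.py
python3 - <<'E'
from h import *
np.set_printoptions(precision=2,suppress=True)
c=robot.read_camera("side"); d=robot.read_camera("top"); p=np.load("pose.npy")
for n,i in(("S",c),("T",d)):
  for l in("jar","dish","brush","knob"):
    k=robot.pinpoint(i,l); print(n,l,k[0]["point"] if k else None)
for b in(64,66,68): print(b,[proj(i,R.from_euler("z",p[3]).apply([-.041,.085-b/1e3,.128])+p[:3]) for i in(c,d)])
cv2.imwrite("pics/g.png",np.hstack([cv2.resize(c["img"][190:300,180:330,::-1],(450,330),interpolation=cv2.INTER_CUBIC),cv2.resize(d["img"][120:230,195:310,::-1],(345,330),interpolation=cv2.INTER_CUBIC)]))
E
```

```text
grasp pt in chest mm [-41.96  19.48 128.74]
force chest [-0.06 -0.14  0.4 ] open 36.346222256342195
t 11.4833 tool z [-0.  0. -1.] tool y deg 71.07599097699409
grasp pt in chest mm [-227.07   19.73  239.7 ]
force chest [-0.34 -0.    0.26] open 49.84000226432361
S jar [344.3, 180.1]
S dish [377.3, 207.9]
S brush [376.8, 267.3]
S knob [287.3, 247.5]
T jar [406.9, 225.3]
T dish [376.7, 263.3]
T brush [294.0, 267.7]
T knob [248.8, 188.7]
64 [array([285.4 , 249.07]), array([248.99, 188.8 ])]
66 [array([285.97, 248.34]), array([249.87, 189.09])]
68 [array([286.53, 247.61]), array([250.75, 189.37])]
```

View pics/g.png

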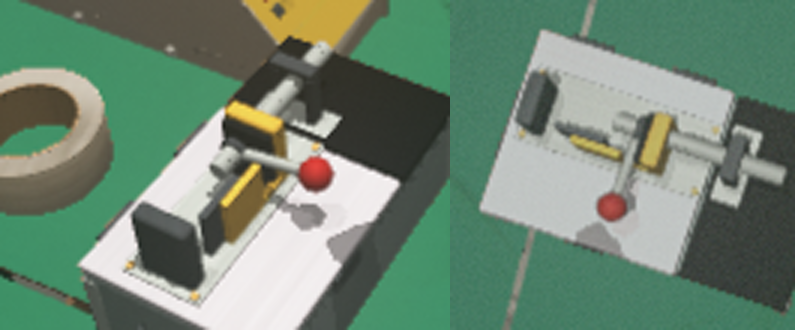

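The views show the rod through the staple and the handle down in the second notch beside the yellow stop. The ball at side raw (285,248) and top raw (249,189) fits the fully-down prediction at about 64–65 mm travel. The jar, dish and brush have not moved, and the arm is clear.

```bash
python3 -c "
from plant import robot
print(robot.close_job())"
```

```text
the job is handed in; nothing more can be done
None
```

The seed chest is locked and the job is handed in, at about 11.5 s of the 45 s allowed. The hand-in reports no verdict.

**What I did:** I pinched the red knob from above with about 10 N and lifted it along its arc to roughly 0.94 rad. I then slid the bolt, in 1 mm steps near the end. The force along the bolt rose from the 2 N friction to about 6 N, showing contact with the buffer at about 65 mm of travel. I lowered the handle while it stayed lightly against the buffer; the highest force I read along the bolt was 7.3 N. I eased off, opened the fingers and backed away.

**Last checks:**
- **Bolt and handle:** both pictures show the rod through the staple. The ball is within about 1.5 pixels of where it should be with the handle fully down at about 64 mm of travel. The vertical mismatch in the side view is the same as it was in the first notch.
- **Robot:** the force on the tool reads about zero and the arm is well clear.
- **Jar and dish:** each detects within 2 pixels of its starting point in both views.
- **Brush:** it is within 2 pixels in the top view. The network missed it in the first side view, so there is no side comparison.

**Disagreement:** the network's early knob position differed from my own measurement by 5–6 mm. I used my own, and the grip opening of 21 mm on the 22 mm ball confirmed it.

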